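Lock the tube rotator's shaft with its linchpin

TASK

Lock the tube rotator for its run: take the linchpin from its parking block, push it down through the hole in the end of the rotator's shaft until it clicks fully home, gently and without forcing it, and then swing its ring down over the end of the shaft so that it hangs around the shaft. Let go of everything and leave the other things on the bench alone.

Things in the scene. Friction and masses are not known exactly. Their poses are not given: they have to be found in the camera images.
- rotator: Tube rotator: white box 170 x 150 x 160 mm high. Origin: on the bench, under hole_mid. z up. Its steel shaft runs level along -y from the box, at 95 mm height; it has end play, and a brake holds it fast wherever it stands (it cannot be slid by hand). A tube-carrying bar crosses the shaft about 75 mm from the hole, on the box side, 110 mm to either side, 50 to 135 mm high.
- hole_mid (a point): Fixed to the rotator, axes as its: where the hole's mouth would be with the shaft midway in its end play. THE TRUE MOUTH IS UP TO 12 mm AWAY along +y or -y, not measured: find it by feel (touch the shaft's end gently, or probe with the pin) or by eye. Shaft end: steel tongue 24 mm wide (x), 20 high, top at this height; its free end face is 16 mm to -y of the hole. Hole upright, through, 10 mm across.
- pin_grip (a point): Steel linchpin, 80 g, standing in its parking block. Point on its axis, in its square grip (14 x 14 mm, faces square to x and y; from 27 mm below to 11 mm above here). z up. 31 mm below here is the underside of its flange (19 mm round, 4 thick), which rests on the block and, when home, on the shaft's top. The ring sticks out to +x; +x must point out past the shaft's free end when inserted.
- pin_foot (a point): Tip of the pin's shank, 32 mm below the flange's underside (63 mm below pin_grip). Shank 8 mm thick, last 8 mm tapering to 6, a neck 7 to 13 mm below the flange. A sprung ball half-way down the shaft's hole resists the shank: 5 to 14 N pushes past (its weight does not); it drops into the neck just before home. A contact force of 50 N on the shaft is forcing it.
- ring (a joint): Ring angle, rad: 0 level to the pin's +x (start -0.2 to 0.08), 1.57 hanging down around the shaft; stop 1.6. Hinge line along the pin's y, 25 mm below pin_grip. D of 4 mm wire: legs at y = -26 and +26 mm, straight from x = 0 to 30 mm, then closing to a bow at x = 44. Hinge stiff: 0.05 N m (2 to 3 N on the legs), stays where put. Legs pass beside the shaft, bow under it.
- holder: Parking block of the pin, fixed grey plastic, 46 x 46 mm, 40 mm high, hole 11 mm across and 37 deep. Origin: centre of its underside.
- plain_pin: Plain steel pin lying near the parking block, 10 mm thick, 50 mm long, no ring. Leave alone.
- beaker: Glass beaker, 70 mm across, 90 mm high. Origin under its centre. Leave alone.
- reagent: Glass bottle, 64 mm across, 150 mm high. Origin under its centre. Leave alone.
- screwdriver: Screwdriver lying along its x. Leave alone.
- petri: Stack of petri dishes, 90 mm across, 30 mm high. Origin under its centre. Leave alone.
- tip_box: Grey box, 80 x 115 mm, 60 mm high. Origin under its centre. Leave alone.

How it is judged:
On the way, in this order (a step that is already met when the one before it is completed fails the run):
1. the pin is pushed fully home in the shaft's hole, upright (z of pin_grip in the frame of hole_mid below 0.034 m and horizontal distance between pin_grip and hole_mid below 0.02 m and angle between pin_grip's own z axis and vertical below 0.2 rad), for 0.2 s.
2. the ring is swung down around the shaft (value of joint ring above 1.35 rad), for 0.2 s.
At the end, for the whole second after the job is handed in: The pin stands in the shaft's hole with its flange within 3 mm of the tongue's top, tilted less than 0.2 rad, its axis within 20 mm of the mid-play point and the ring within 0.22 rad of hanging straight down (joint above 1.35) (all of step 1 and z of pin_grip in the frame of hole_mid above 0.027 m and value of joint ring above 1.35 rad); the robot touches nothing.
It fails at once if the pin or its ring is forced against the shaft or rotator with more than 50 N (contact force between pin and rotator above 50 N).
It fails at once if the fingers press on the rotator or its shaft with more than 50 N (contact force between the fingers and rotator above 50 N).
It fails at once if another thing on the bench is pushed more than 30 mm (distance of any of plain_pin, beaker, reagent, screwdriver, petri, tip_box from where it was at the start of the episode above 0.03 m).
It also fails if it takes over 67 s, if anything falls off the work surface, if the arm or the gripper's body presses on something with over 40 N, if the wrist force passes 120 N, or if a joint passes its speed limit or range.

ROBOT

A 6-joint arm with a two-finger parallel gripper is mounted at the origin on the work surface. World frame = base frame: x ahead of the robot, y to its left, z up, the work surface at z = 0. Lengths are in m, angles in rad, forces in N, time in s.
With the tool pointing down it reaches from about 0.425 to 0.95 m from the base axis. Payload 14.7 kg.
Tool frame: the origin (TCP) lies midway between the tips of the shut fingers; the grasp point (between the pads) lies 19 mm behind it; z points along the fingers, x is the direction in which the jaws open and shut, and the axes are right-handed (so a half turn about z gives the same grasp; the last joint's range is limited). The gripper opens to 85 mm and grips with 20 to 120 N. Pads are 22 mm wide; open, the fingers measure 114 mm over their backs; the gripper's body (76 mm by 85 mm) begins 54 mm behind the grasp point. The pads swing forward as they close: fully open they stand 13 mm farther back than shut.
Start: joints at [1.118, 0.48, 1.596, -0, 1.065, -0.047], TCP at [0.257, 0.597, 0.231] pointing down, gripper open.
Joint ranges: [-2.75, 2.75], [-0.82, 2.05], [0.23, 2.67], [-1.56, 4.7], [0.09, 2.69], [-2.92, 2.92]. Speed limits (rad/s): [1.89, 1.89, 2.39, 3.01, 3.01, 3.01].

INTERFACE

Orientations are given as a 3x3 rotation matrix whose columns are the frame's x, y, z axes.
In Python, from bench import * gives the robot as it stands.
- The arm moves only by the tool arm_command, never from a script. Its argument "moves" is a list of rows, each an object with "dp": the shift along the tool's x, y, z each as a share of 100 mm, from -1 to 1, a list of three; "yaw": the turn about the tool's z as a share of 45 degrees, from -1 to 1; "claw": the opening, from 0 (shut) to 1 (fully open). In form: [{"dp": [tx, ty, tz], "yaw": yaw, "claw": claw}, ...]. A call has 1 to 10 rows; each row is the pose to reach, as a shift and turn from the pose commanded when the call began, along the tool's axes at that moment; what a row does not reach only later rows make up. A row lasts 1/10 s, in which the tool goes at most 50 mm and 8.59 degrees, less where a joint would pass 70% of its speed; a pose out of reach is approached as far as the arm can. A call with a number of a shift or a turn outside -1 to 1 is refused whole. A call with a gripper value outside its range is refused whole. The fingers move at their own pace and stop on an object; "squeeze" is the grip in N (left out, the last holds). Time passes only in rows, so rows that repeat a pose let the fingers close. It gives the time, the measured TCP pose, the force and the opening at its end, in the units of the state.
- state(): the state, without advancing time (a new reading comes with each control period).
- grab_frame(name): name is "scene" or "side" or "wrist"; returns a dict with "image" (420x560x3 uint8, red, green, blue), "K" (3x3 intrinsics, pixels), "position" and "orientation" of the camera in the world. Camera axes: x right, y up, looking along -z (the intrinsics and any distortion apply to the point x, -y, -z); pixel columns grow to the right and rows downward; lengths in m; the calibration is good to about 2 mm. A picture is of the moment at which its call begins. There is no depth.
- finish_job(): hands the job in, once; it reports no verdict.
The state is a dict: "time_s": time; "joint_pos": joint angles; "joint_velocities": joint speeds; "joint_torque": joint torques, N m; "ee_pos": TCP position; "ee_rot": TCP orientation; "force": force on the tool from outside, world axes, zero at the start; "ft_torque": the same for the moment, N m; "finger_gap": opening from 0.0 (shut) to 1.0 (fully open).
Only numpy, scipy, OpenCV 4.12 (cv2) and the standard library are available. Lean on these libraries where they do the work, as an engineer would, in place of code of your own. Each camera call takes 0.05 s, during which the arm holds its last target. There are 200 camera calls.

## Working session

There is one attempt and no reset: what is moved stays moved. The work goes in short steps, Python scripts to look and compute and a tool call to move; the robot and the scene stay as the last step left them, time stands still between calls to the robot, and variables do not carry over. Pictures are saved under pics/ and viewed, about 8 in all and at most 12, crops included, and the job is handed in when it is done.

Besides the shell and the picture viewer there is one more tool, called after ">>>" as name(argument=value, ...), one argument or row to a line, values as JSON. arm_command: Moves the arm, as the interface text tells. Shift numbers are shares of 100 mm and turn numbers shares of 45 degrees, none past 1 either way. Its arguments: {"type":"object","properties":{"moves":{"type":"array"},"squeeze":{"type":"number"}},"required":["moves"]}

```bash
mkdir -p pics; ls; cat > h.py <<'E'
from bench import *
import numpy as np, cv2
def P(f,p):
    R=np.array(f["orientation"]);c=R.T@(np.array(p,float)-f["position"]);q=np.array(f["K"])@[c[0],-c[1],-c[2]];return q[:2]/q[2]
def ray(f,u,v):
    d=np.linalg.inv(np.array(f["K"]))@[u,v,1];d=np.array(f["orientation"])@[d[0],-d[1],-d[2]];return np.array(f["position"],float),d/np.linalg.norm(d)
def onz(f,u,v,z):
    o,d=ray(f,u,v);return o+d*(z-o[2])/d[2]
def tri(rs):
    A=0;b=0
    for o,d in rs:
        M=np.eye(3)-np.outer(d,d);A=A+M;b=b+M@o
    return np.linalg.solve(A,b)
def save(f,n,crop=None,s=1):
    im=f["image"][:,:,::-1]
    if crop: im=im[crop[1]:crop[3],crop[0]:crop[2]]
    cv2.imwrite("pics/"+n,cv2.resize(im,None,fx=s,fy=s,interpolation=cv2.INTER_CUBIC))
E
python3 - <<'E'
from h import *
import pickle
fs={n:grab_frame(n) for n in("scene","side","wrist")}
pickle.dump(fs,open("f0.pkl","wb"))
for n,f in fs.items(): print(n,f.keys(),f["K"],np.round(f["position"],3),np.round(f["orientation"],3).tolist())
cv2.imwrite("pics/a.png",fs["scene"]["image"][:,:,::-1])
cv2.imwrite("pics/b.png",fs["side"]["image"][:,:,::-1])
print(state())
E
```

```text
pics
scene dict_keys(['image', 'K', 'position', 'orientation']) [[524.2819614    0.         286.70984162]
 [  0.         524.2819614  207.68180003]
 [  0.           0.           1.        ]] [0.934 0.347 1.064] [[-0.805, -0.501, 0.317], [0.593, -0.666, 0.453], [-0.016, 0.553, 0.833]]
side dict_keys(['image', 'K', 'position', 'orientation']) [[495.40841869   0.         278.43019726]
 [  0.         495.40841869 213.19608788]
 [  0.           0.           1.        ]] [ 0.154 -0.78   0.626] [[0.836, 0.315, -0.45], [-0.549, 0.498, -0.671], [0.013, 0.808, 0.589]]
wrist dict_keys(['image', 'K', 'position', 'orientation']) [[308.62595381   0.         286.50071686]
 [  0.         308.62595381 206.04834447]
 [  0.           0.           1.        ]] [0.18  0.63  0.372] [[0.394, -0.869, -0.299], [0.919, 0.372, 0.13], [-0.002, -0.326, 0.945]]
{'time_s': 0.15, 'joint_pos': array([ 1.11837411e+00,  4.80678545e-01,  1.59672141e+00,  1.22068909e-05,
        1.06508748e+00, -4.66209817e-02]), 'joint_velocities': array([ 0.00093426, -0.00262991, -0.00260156, -0.00047008, -0.00106189,
        0.00043022]), 'joint_torque': array([-2.82727228e-05, -9.51149940e+01, -4.30460715e+01, -9.43538316e-05,
        8.12117883e-03, -7.04366084e-05]), 'ee_pos': array([0.25644828, 0.59694384, 0.23082869]), 'ee_rot': array([[ 3.94760307e-01,  9.18784055e-01, -4.00753847e-04],
       [ 9.18783708e-01, -3.94760507e-01, -8.00089489e-04],
       [-8.93311257e-04, -5.23625326e-05, -9.99999600e-01]]), 'force': array([ 0.23443423, -1.08967677,  0.39577923]), 'ft_torque': array([ 0.00104402, -0.00547909,  0.00444217]), 'finger_gap': 0.9995452060342362}
```

View pics/a.png

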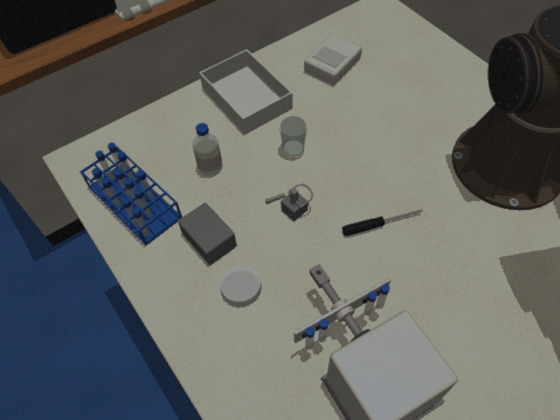

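View pics/b.png

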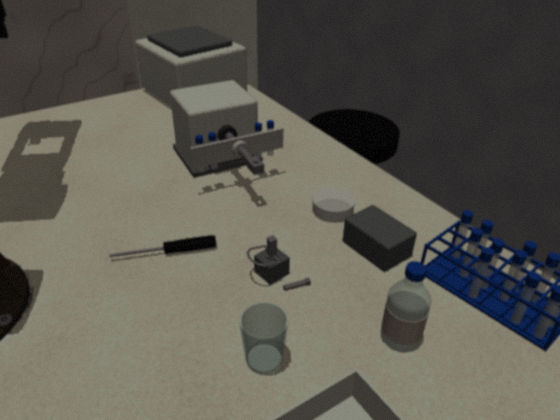

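```bash
python3 - <<'E'
from h import *
import pickle
fs=pickle.load(open("f0.pkl","rb"))
def t(n,x,y):
    im=fs[n]["image"][y:y+60,x:x+80,::-1];return cv2.resize(cv2.convertScaleAbs(im,alpha=1.5),None,fx=5,fy=5,interpolation=cv2.INTER_CUBIC)
o=np.vstack([np.hstack([t("scene",255,170),t("scene",295,255)]),np.hstack([t("side",235,228),t("side",210,120)])])
cv2.imwrite("pics/c.png",o)
E
```

```text
(no output)
```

View pics/c.png

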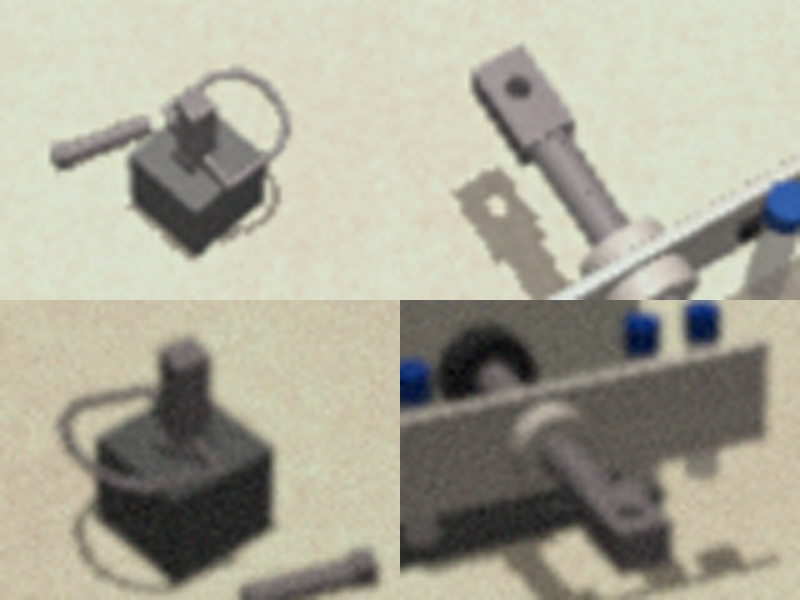

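```bash
python3 - <<'E'
from h import *
import pickle
fs=pickle.load(open("f0.pkl","rb"));S=fs["scene"];D=fs["side"]
def px(U,V,x,y): return (U+.5)/5-.5+x,(V+.5)/5-.5+y
a=px(196,101,255,170);b=px(184,347-300,235,228)
h1=px(517-400,87,295,255);h2=px(228,211,210,120)
print("griptop",onz(S,*a,.082),onz(D,*b,.082),tri([ray(S,*a),ray(D,*b)]))
print("hole",onz(S,*h1,.105),onz(D,*h2,.105),tri([ray(S,*h1),ray(D,*h2)]))
print("tongue c",[onz(S,*px(u-400,v,295,255),.105)[:2].round(4) for u,v in((473,73),(523,46),(576,122),(528,150))])
print("holder S",[onz(S,*px(u,v,255,170),.04)[:2].round(4) for u,v in((131,157),(200,209),(266,152))])
print("holder D",[onz(D,*px(u,v-300,235,228),.04)[:2].round(4) for u,v in((98,444),(178,495),(272,455))])
print("ring bow S",onz(S,*px(287,128,255,170),.046)[:2], "D",onz(D,*px(60,417-300,235,228),.046)[:2])
print("shaft far S",onz(S,*px(545-400,148,295,255),.095),onz(S,*px(610-400,238,295,255),.095))
for n,q,z in(("plain",(100,140),.005),): print(n,onz(S,*px(q[0],q[1],255,170),z))
print("bar ends",onz(S,297,335,.135),onz(S,390,287,.135))
E
```

```text
griptop [ 0.51783826 -0.21634072  0.082     ] [ 0.52005203 -0.21332847  0.082     ] [ 0.51870789 -0.21528159  0.0839129 ]
hole [ 0.610939   -0.00973929  0.105     ] [ 0.61022232 -0.00985866  0.105     ] [ 0.61063117 -0.00968859  0.10476609]
tongue c [array([ 0.6213, -0.0254]), array([ 0.5974, -0.0229]), array([0.6016, 0.0167]), array([0.6247, 0.0148])]
holder S [array([ 0.5441, -0.2329]), array([ 0.5356, -0.1898]), array([ 0.4913, -0.1968])]
holder D [array([ 0.4925, -0.1996]), array([ 0.5021, -0.2378]), array([ 0.5418, -0.238 ])]
ring bow S [ 0.47759741 -0.19853359] D [ 0.48508977 -0.1856561 ]
shaft far S [0.61545591 0.01479054 0.095     ] [0.61918777 0.06063311 0.095     ]
plain [ 0.5369654  -0.27006497  0.005     ]
bar ends [0.73106128 0.07895223 0.135     ] [0.5299566  0.10962386 0.135     ]
```

```bash
cat >> h.py <<'E'
def chain(wps,p=None,psi=None):
    """wps: (x,y,z,psi_deg); prints dp (shares of 100mm) and yaw (shares of 45deg) for each in turn"""
    if p is None:
        s=state();p=np.array(s["ee_pos"]);R=s["ee_rot"];psi=np.degrees(np.arctan2(R[1,0],R[0,0]))
        print("now",p.round(4),round(psi,2),"q6",round(np.degrees(s["joint_pos"][5]),1),"F",np.round(s["force"],1),"t",s["time_s"])
    for w in wps:
        a=np.radians(psi);d=np.array(w[:3])-p
        x=np.array([np.cos(a),np.sin(a),0]);y=np.array([np.sin(a),-np.cos(a),0])
        dy=(psi-w[3]+180)%360-180
        print("dp",np.round([d@x*10,d@y*10,-d[2]*10],3).tolist(),"yaw",round(dy/45,3))
        p=np.array(w[:3]);psi=w[3]
E
python3 - <<'E'
from h import *
import numpy as np,pickle
S=pickle.load(open("f0.pkl","rb"))["scene"]
n=9
r=np.linspace(.65,.5615,n+1);t=np.radians(np.linspace(66.8,-22.45,n+1));ps=np.linspace(66.7,-115,n+1)
chain([(r[i]*np.cos(t[i]),r[i]*np.sin(t[i]),.231,ps[i]) for i in range(1,n+1)])
px=lambda U,V:((U+.5)/5-.5+255,(V+.5)/5-.5+170)
a=onz(S,*px(165,115),.046);b=onz(S,*px(228,183),.046);print(a,b,np.linalg.norm(a-b))
E
```

```text
now [0.2564 0.5969 0.2308] 66.75 q6 -2.7 F [ 0.2 -1.1  0.4] t 0.15
dp [-0.19, 1.097, -0.002] yaw 0.45
dp [0.006, 1.102, -0.0] yaw 0.449
dp [0.198, 1.067, -0.0] yaw 0.449
dp [0.378, 1.0, -0.0] yaw 0.449
dp [0.54, 0.903, -0.0] yaw 0.449
dp [0.68, 0.78, -0.0] yaw 0.449
dp [0.794, 0.637, -0.0] yaw 0.449
dp [0.879, 0.479, -0.0] yaw 0.449
dp [0.934, 0.311, -0.0] yaw 0.449
[ 0.5192372  -0.23931982  0.046     ] [ 0.51879362 -0.19038876  0.046     ] 0.048933072187128786
```

```bash
python3 - <<'E'
from h import *
n=10
r=np.linspace(.65,.5615,n+1);t=np.radians(np.linspace(66.8,-22.45,n+1));ps=66.7-16.2*np.arange(n+1)
chain([(r[i]*np.cos(t[i]),r[i]*np.sin(t[i]),.231,ps[i]) for i in range(1,n+1)])
E
```

```text
now [0.2564 0.5969 0.2308] 66.75 q6 -2.7 F [ 0.2 -1.1  0.4] t 0.15
dp [-0.162, 0.989, -0.002] yaw 0.361
dp [-0.038, 0.994, -0.0] yaw 0.36
dp [0.086, 0.977, -0.0] yaw 0.36
dp [0.205, 0.945, -0.0] yaw 0.36
dp [0.317, 0.899, -0.0] yaw 0.36
dp [0.421, 0.84, -0.0] yaw 0.36
dp [0.516, 0.769, -0.0] yaw 0.36
dp [0.599, 0.689, -0.0] yaw 0.36
dp [0.67, 0.599, -0.0] yaw 0.36
dp [0.728, 0.503, -0.0] yaw 0.36
```

>>> arm_command(
  moves=[
    {"dp": [-0.16, 0.99, 0], "yaw": 0.36, "claw": 1},
    {"dp": [-0.16, 0.99, 0], "yaw": 0.36, "claw": 1},
    {"dp": [-0.16, 0.99, 0], "yaw": 0.36, "claw": 1},
  ],
)

```text
time_s: 0.45
ee_pos: [0.3454, 0.5405, 0.231]
ee_rot: [[0.642, 0.767, 0.001], [0.767, -0.642, -0.001], [-0.0, 0.001, -1.0]]
force: [-0.4, 0.5, 0.0]
finger_gap: 0.999
```

>>> arm_command(
  moves=[
    {"dp": [-0.04, 0.99, 0], "yaw": 0.36, "claw": 1},
    {"dp": [-0.04, 0.99, 0], "yaw": 0.36, "claw": 1},
    {"dp": [-0.04, 0.99, 0], "yaw": 0.36, "claw": 1},
  ],
)

```text
time_s: 0.75
ee_pos: [0.4187, 0.4739, 0.2311]
ee_rot: [[0.83, 0.557, 0.001], [0.557, -0.83, -0.001], [-0.0, 0.001, -1.0]]
force: [-0.4, 0.1, -1.1]
finger_gap: 1.002
```

>>> arm_command(
  moves=[
    {"dp": [0.09, 0.98, 0], "yaw": 0.36, "claw": 1},
    {"dp": [0.09, 0.98, 0], "yaw": 0.36, "claw": 1},
    {"dp": [0.09, 0.98, 0], "yaw": 0.36, "claw": 1},
  ],
)

```text
time_s: 1.05
ee_pos: [0.4807, 0.3979, 0.2311]
ee_rot: [[0.953, 0.304, 0.001], [0.304, -0.953, -0.001], [0.0, 0.001, -1.0]]
force: [-0.3, 0.6, 0.1]
finger_gap: 1.001
```

>>> arm_command(
  moves=[
    {"dp": [0.2, 0.94, 0], "yaw": 0.36, "claw": 1},
    {"dp": [0.2, 0.94, 0], "yaw": 0.36, "claw": 1},
    {"dp": [0.2, 0.94, 0], "yaw": 0.36, "claw": 1},
  ],
)

```text
time_s: 1.35
ee_pos: [0.528, 0.3149, 0.2312]
ee_rot: [[1.0, 0.027, 0.0], [0.027, -1.0, -0.001], [0.0, 0.001, -1.0]]
force: [-0.4, 1.0, -0.5]
finger_gap: 1.002
```

>>> arm_command(
  moves=[
    {"dp": [0.32, 0.9, 0], "yaw": 0.36, "claw": 1},
    {"dp": [0.32, 0.9, 0], "yaw": 0.36, "claw": 1},
    {"dp": [0.32, 0.9, 0], "yaw": 0.36, "claw": 1},
  ],
)

```text
time_s: 1.65
ee_pos: [0.5624, 0.2262, 0.2312]
ee_rot: [[0.968, -0.252, 0.0], [-0.252, -0.968, -0.001], [0.0, 0.001, -1.0]]
force: [-0.5, 0.5, -0.3]
finger_gap: 1.002
```

>>> arm_command(
  moves=[
    {"dp": [0.42, 0.84, 0], "yaw": 0.36, "claw": 1},
    {"dp": [0.42, 0.84, 0], "yaw": 0.36, "claw": 1},
    {"dp": [0.42, 0.84, 0], "yaw": 0.36, "claw": 1},
  ],
)

```text
time_s: 1.95
ee_pos: [0.5817, 0.1348, 0.2312]
ee_rot: [[0.859, -0.512, -0.0], [-0.512, -0.859, -0.001], [0.0, 0.001, -1.0]]
force: [0.9, 0.9, 0.2]
finger_gap: 1.002
```

>>> arm_command(
  moves=[
    {"dp": [0.52, 0.77, 0], "yaw": 0.36, "claw": 1},
    {"dp": [0.52, 0.77, 0], "yaw": 0.36, "claw": 1},
    {"dp": [0.52, 0.77, 0], "yaw": 0.36, "claw": 1},
  ],
)

```text
time_s: 2.25
ee_pos: [0.5871, 0.0424, 0.2312]
ee_rot: [[0.683, -0.731, -0.0], [-0.731, -0.683, -0.001], [0.0, 0.001, -1.0]]
force: [-0.5, 0.3, -0.1]
finger_gap: 1.0
```

>>> arm_command(
  moves=[
    {"dp": [0.6, 0.69, 0], "yaw": 0.36, "claw": 1},
    {"dp": [0.6, 0.69, 0], "yaw": 0.36, "claw": 1},
    {"dp": [0.6, 0.69, 0], "yaw": 0.36, "claw": 1},
  ],
)

```text
time_s: 2.55
ee_pos: [0.5777, -0.0483, 0.2312]
ee_rot: [[0.452, -0.892, -0.0], [-0.892, -0.452, -0.001], [0.0, 0.001, -1.0]]
force: [-0.3, 0.5, 0.2]
finger_gap: 1.0
```

>>> arm_command(
  moves=[
    {"dp": [0.67, 0.6, 0], "yaw": 0.36, "claw": 1},
    {"dp": [0.67, 0.6, 0], "yaw": 0.36, "claw": 1},
    {"dp": [0.67, 0.6, 0], "yaw": 0.36, "claw": 1},
  ],
)

```text
time_s: 2.85
ee_pos: [0.5546, -0.1348, 0.2313]
ee_rot: [[0.186, -0.983, -0.0], [-0.983, -0.186, -0.0], [0.0, 0.0, -1.0]]
force: [0.9, 0.3, -0.1]
finger_gap: 1.004
```

>>> arm_command(
  moves=[
    {"dp": [0.73, 0.5, 0], "yaw": 0.36, "claw": 1},
    {"dp": [0.73, 0.5, 0], "yaw": 0.36, "claw": 1},
    {"dp": [0.73, 0.5, 0], "yaw": 0.36, "claw": 1},
    {"dp": [0.73, 0.5, 0], "yaw": 0.36, "claw": 1},
    {"dp": [0.73, 0.5, 0], "yaw": 0.36, "claw": 1},
  ],
)

```text
time_s: 3.35
ee_pos: [0.5206, -0.2124, 0.2313]
ee_rot: [[-0.088, -0.996, 0.0], [-0.996, 0.088, 0.001], [-0.001, -0.0, -1.0]]
force: [0.5, -0.3, -0.3]
finger_gap: 0.996
```

```bash
python3 - <<'E'
from h import *
import pickle
chain([])
f=grab_frame("wrist");pickle.dump(f,open("w1.pkl","wb"))
print(np.round(f["position"],3),P(f,(.5187,-.2145,.082)),P(f,(.5187,-.2145,.046)))
save(f,"w1.png")
E
```

```text
now [ 0.5206 -0.2124  0.2313] -95.04 q6 69.7 F [ 0.5 -0.3 -0.3] t 3.35
[ 0.604 -0.22   0.373] [288.7334268  192.42727802] [288.49217523 183.10259909]
```

View pics/w1.png

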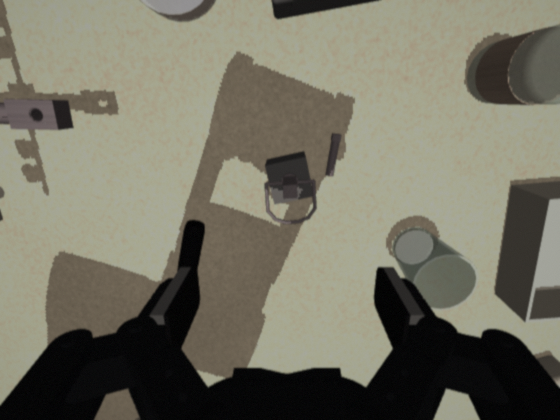

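```bash
python3 - <<'E'
from h import *
import pickle
f=pickle.load(open("w1.pkl","rb"));im=f["image"][:,:,::-1]
t=lambda x,y,a:cv2.resize(cv2.convertScaleAbs(im[y:y+90,x:x+65],alpha=a),None,fx=6,fy=6,interpolation=cv2.INTER_CUBIC)
cv2.imwrite("pics/w1c.png",np.hstack([t(257,145,2.2),t(10,70,1.5)]))
E
```

```text
(no output)
```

View pics/w1c.png

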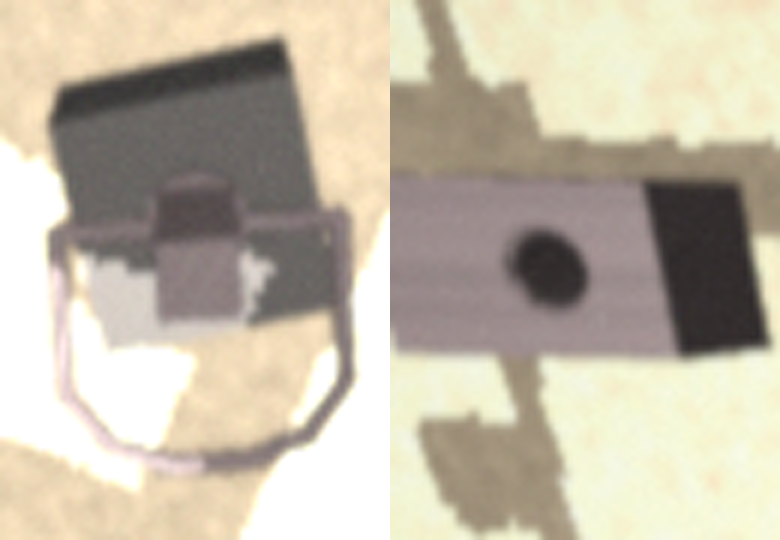

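```bash
python3 - <<'E'
from h import *
import pickle
fs=pickle.load(open("f0.pkl","rb"));S=fs["scene"];f=pickle.load(open("w1.pkl","rb"))
q=lambda U,V:((U+.5)/6-.5+257,(V+.5)/6-.5+145)
r=lambda U,V:((U-390+.5)/6-.5+10,(V+.5)/6-.5+70)
g=q(199,279);print("grip",onz(f,*g,.082))
ps=lambda U,V:((U+.5)/5-.5+255,(V+.5)/5-.5+170)
pd=lambda U,V:((U+.5)/5-.5+235,(V+.5)/5-.5+228)
print("tri",tri([ray(f,*g),ray(S,*ps(196,101)),ray(fs["side"],*pd(184,47))]))
def ang(a,b): d=b-a;return np.degrees(np.arctan2(d[1],d[0])),np.linalg.norm(d)
Z=.046
a,b=onz(f,*q(55,232),Z),onz(f,*q(348,214),Z);print("hinge",a,b,ang(a,b),(a+b)/2)
bow=onz(f,*q(205,463),Z);print("bow",bow,ang((a+b)/2,bow))
a,b=onz(f,*q(158,322),.082),onz(f,*q(241,318),.082);print("grip edge",ang(a,b))
T=.105
c=[onz(f,*r(*x),T) for x in((645,182),(680,356),(392,178),(392,350),(549,268))]
print("end",ang(c[0],c[1]),"sides",ang(c[0],c[2]),ang(c[1],c[3]),"hole",c[4],"endmid",(c[0]+c[1])/2)
a,b=[onz(f,*q(*x),.04) for x in((285,70),(318,210))];print("holder",ang(a,b))
E
```

```text
grip [ 0.51998048 -0.21560879  0.082     ]
tri [ 0.51931042 -0.21531219  0.08359869]
hinge [ 0.52069609 -0.18974077  0.046     ] [ 0.51941845 -0.24307076  0.046     ] (np.float64(-91.37238646199164), np.float64(0.05334529158441086)) [ 0.52005727 -0.21640577  0.046     ]
bow [ 0.47322399 -0.21321227  0.046     ] (np.float64(176.09911926322505), np.float64(0.04694203563177045))
grip edge (np.float64(-92.10225657782667), np.float64(0.013678001943914483))
end (np.float64(173.0770225800011), np.float64(0.023187175943563128)) sides (np.float64(84.15506383767213), np.float64(0.03444394542057081)) (np.float64(83.8444852973323), np.float64(0.040313997794157085)) hole [ 0.61131188 -0.01110226  0.105     ] endmid [ 0.60964541 -0.02672116  0.105     ]
holder (np.float64(-170.74444079770754), np.float64(0.026719235409330955))
```

```bash
python3 - <<'E'
from h import *
chain([(.5197,-.2155,.14,-92),(.5197,-.2155,.056,-92)])
E
```

```text
now [ 0.5207 -0.2124  0.2312] -95.04 q6 69.7 F [-0.4  0.6  0.3] t 3.4
dp [0.032, 0.007, 0.912] yaw -0.068
dp [0.0, 0.0, 0.84] yaw 0.0
```

>>> arm_command(
  moves=[
    {"dp": [0.03, 0.01, 0.3], "yaw": -0.068, "claw": 0.5},
    {"dp": [0.03, 0.01, 0.6], "yaw": -0.068, "claw": 0.5},
    {"dp": [0.03, 0.01, 0.91], "yaw": -0.068, "claw": 0.5},
    {"dp": [0.03, 0.01, 0.91], "yaw": -0.068, "claw": 0.5},
    {"dp": [0.03, 0.01, 0.91], "yaw": -0.068, "claw": 0.5},
  ],
)

```text
time_s: 3.9
ee_pos: [0.5191, -0.216, 0.1406]
ee_rot: [[-0.036, -0.999, -0.001], [-0.999, 0.036, 0.0], [-0.0, 0.001, -1.0]]
force: [-0.3, 0.6, 0.5]
finger_gap: 0.497
```

>>> arm_command(
  moves=[
    {"dp": [0, 0, 0.2], "yaw": 0, "claw": 0.5},
    {"dp": [0, 0, 0.4], "yaw": 0, "claw": 0.5},
    {"dp": [0, 0, 0.6], "yaw": 0, "claw": 0.5},
    {"dp": [0, 0, 0.75], "yaw": 0, "claw": 0.5},
    {"dp": [0, 0, 0.84], "yaw": 0, "claw": 0.5},
    {"dp": [0, 0, 0.84], "yaw": 0, "claw": 0.5},
  ],
)

```text
time_s: 4.5
ee_pos: [0.5192, -0.2168, 0.0566]
ee_rot: [[-0.038, -0.999, 0.0], [-0.999, 0.038, -0.0], [0.0, -0.0, -1.0]]
force: [0.2, 0.1, 0.5]
finger_gap: 0.502
```

>>> arm_command(
  moves=[
    {"dp": [0, 0, 0], "yaw": 0, "claw": 0.1},
    {"dp": [0, 0, 0], "yaw": 0, "claw": 0.1},
    {"dp": [0, 0, 0], "yaw": 0, "claw": 0.0},
    {"dp": [0, 0, 0], "yaw": 0, "claw": 0.0},
    {"dp": [0, 0, 0], "yaw": 0, "claw": 0.0},
    {"dp": [0, 0, 0], "yaw": 0, "claw": 0.0},
  ],
  squeeze=40,
)

```text
time_s: 5.1
ee_pos: [0.5195, -0.2171, 0.0573]
ee_rot: [[-0.038, -0.999, 0.002], [-0.999, 0.038, -0.001], [0.001, -0.002, -1.0]]
force: [0.4, 3.4, 9.4]
finger_gap: 0.152
```

```bash
python3 - <<'E'
from h import *
chain([(.5197,-.2155,.15,-92)]);print(state()["finger_gap"]*85)
a=grab_frame("scene")["image"][150:250,230:340,::-1];b=grab_frame("side")["image"][190:290,210:320,::-1]
cv2.imwrite("pics/g.png",cv2.resize(cv2.convertScaleAbs(np.hstack([a,b]),alpha=1.5),None,fx=3.6,fy=3.6,interpolation=cv2.INTER_CUBIC))
E
```

```text
now [ 0.5195 -0.2171  0.0573] -92.19 q6 66.4 F [0.4 3.4 9.4] t 5.1
dp [-0.016, -0.002, -0.927] yaw -0.004
12.916227113753548
```

View pics/g.png

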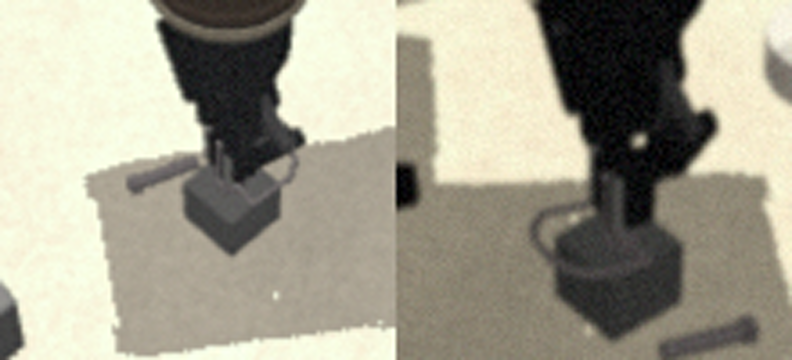

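```bash
python3 - <<'E'
from h import *
chain([(.5195,-.2171,.125,-92.2),(.5195,-.2171,.19,-92.2),(.545,-.16,.19,-62),(.57,-.10,.19,-32),(.5995,-.05,.19,-6.3),(.611,-.0105,.172,-6.3)])
E
```

```text
now [ 0.5195 -0.2171  0.0573] -92.19 q6 66.4 F [0.7 3.4 8.7] t 5.2
dp [-0.0, -0.0, -0.677] yaw 0.0
dp [0.0, 0.0, -0.65] yaw 0.0
dp [-0.58, -0.233, -0.0] yaw -0.671
dp [-0.412, -0.502, -0.0] yaw -0.667
dp [-0.015, -0.58, -0.0] yaw -0.571
dp [0.071, -0.405, 0.18] yaw 0.0
```

>>> arm_command(
  moves=[
    {"dp": [0, 0, -0.2], "yaw": 0, "claw": 0},
    {"dp": [0, 0, -0.4], "yaw": 0, "claw": 0},
    {"dp": [0, 0, -0.68], "yaw": 0, "claw": 0},
    {"dp": [0, 0, -0.68], "yaw": 0, "claw": 0},
  ],
)

```text
time_s: 5.6
ee_pos: [0.5205, -0.2178, 0.1278]
ee_rot: [[-0.038, -0.999, 0.005], [-0.999, 0.038, -0.002], [0.002, -0.005, -1.0]]
force: [0.2, 0.5, -1.1]
finger_gap: 0.149
```

>>> arm_command(
  moves=[
    {"dp": [0, 0, -0.35], "yaw": 0, "claw": 0},
    {"dp": [0, 0, -0.65], "yaw": 0, "claw": 0},
    {"dp": [0, 0, -0.65], "yaw": 0, "claw": 0},
  ],
)

```text
time_s: 5.9
ee_pos: [0.5205, -0.2178, 0.1928]
ee_rot: [[-0.038, -0.999, 0.005], [-0.999, 0.038, -0.003], [0.002, -0.005, -1.0]]
force: [-0.0, 0.3, -0.9]
finger_gap: 0.152
```

>>> arm_command(
  moves=[
    {"dp": [-0.15, -0.06, 0], "yaw": -0.17, "claw": 0},
    {"dp": [-0.29, -0.12, 0], "yaw": -0.34, "claw": 0},
    {"dp": [-0.44, -0.18, 0], "yaw": -0.5, "claw": 0},
    {"dp": [-0.58, -0.23, 0], "yaw": -0.67, "claw": 0},
  ],
)

```text
time_s: 6.3
ee_pos: [0.5437, -0.1591, 0.1884]
ee_rot: [[0.473, -0.881, -0.001], [-0.881, -0.473, 0.0], [-0.001, 0.001, -1.0]]
force: [-0.4, 0.4, -0.7]
finger_gap: 0.157
```

>>> arm_command(
  moves=[
    {"dp": [-0.1, -0.12, 0], "yaw": -0.17, "claw": 0},
    {"dp": [-0.2, -0.25, 0], "yaw": -0.34, "claw": 0},
    {"dp": [-0.3, -0.37, 0], "yaw": -0.5, "claw": 0},
    {"dp": [-0.41, -0.5, 0], "yaw": -0.67, "claw": 0},
  ],
)

```text
time_s: 6.7
ee_pos: [0.5686, -0.0995, 0.1883]
ee_rot: [[0.852, -0.524, -0.001], [-0.524, -0.852, 0.0], [-0.001, 0.0, -1.0]]
force: [0.1, 0.3, -1.3]
finger_gap: 0.155
```

>>> arm_command(
  moves=[
    {"dp": [0, -0.15, 0], "yaw": -0.15, "claw": 0},
    {"dp": [0, -0.29, 0], "yaw": -0.29, "claw": 0},
    {"dp": [-0.01, -0.44, 0], "yaw": -0.43, "claw": 0},
    {"dp": [-0.015, -0.58, 0], "yaw": -0.57, "claw": 0},
    {"dp": [-0.015, -0.58, 0], "yaw": -0.57, "claw": 0},
  ],
)

```text
time_s: 7.2
ee_pos: [0.5985, -0.0489, 0.1883]
ee_rot: [[0.995, -0.105, -0.001], [-0.105, -0.995, 0.0], [-0.001, -0.0, -1.0]]
force: [0.3, -0.8, -1.6]
finger_gap: 0.154
```

>>> arm_command(
  moves=[
    {"dp": [0.03, -0.2, 0.0], "yaw": 0, "claw": 0},
    {"dp": [0.07, -0.4, 0.0], "yaw": 0, "claw": 0},
    {"dp": [0.07, -0.4, 0.1], "yaw": 0, "claw": 0},
    {"dp": [0.07, -0.4, 0.18], "yaw": 0, "claw": 0},
    {"dp": [0.07, -0.4, 0.18], "yaw": 0, "claw": 0},
  ],
)

```text
time_s: 7.7
ee_pos: [0.6081, -0.0118, 0.1694]
ee_rot: [[0.994, -0.11, -0.003], [-0.11, -0.994, -0.0], [-0.003, 0.0, -1.0]]
force: [0.0, -0.2, -0.7]
finger_gap: 0.152
```

```bash
python3 - <<'E'
from h import *
import pickle
chain([(.611,-.0105,.166,-6.3)]);print(state()["finger_gap"]*85)
fs={n:grab_frame(n) for n in("scene","side")};pickle.dump(fs,open("f2.pkl","wb"))
T=[]
for n in fs:
    u,v=P(fs[n],(.611,-.0105,.12)).astype(int);x,y=u-40,v-40;print(n,x,y)
    T.append(cv2.resize(cv2.convertScaleAbs(fs[n]["image"][y:y+80,x:x+80,::-1],alpha=1.7),None,fx=5,fy=5,interpolation=cv2.INTER_CUBIC))
cv2.imwrite("pics/i.png",np.hstack(T))
E
```

```text
now [ 0.6081 -0.0118  0.1694] -6.32 q6 2.4 F [ 0.  -0.2 -0.7] t 7.7
dp [0.027, -0.016, 0.034] yaw -0.001
12.951477209199195
scene 277 228
side 215 115
```

View pics/i.png

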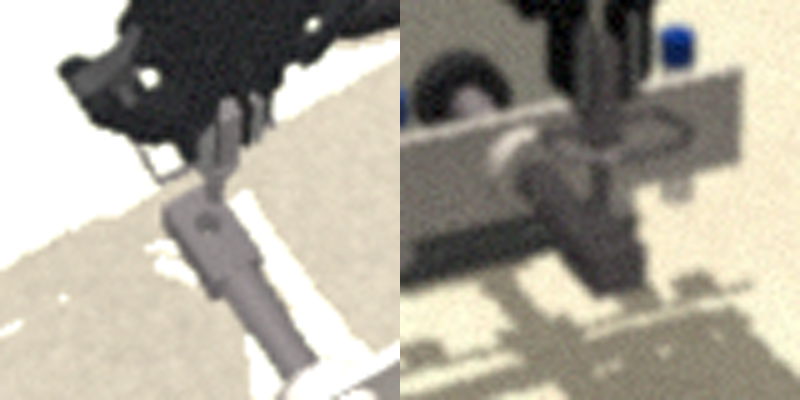

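```bash
python3 - <<'E'
from h import *
import pickle
fs=pickle.load(open("f2.pkl","rb"));off={"scene":(277,228),"side":(215,115)}
a=np.radians(-96.3);X=np.array([np.cos(a),np.sin(a),0]);Y=np.array([-X[1],X[0],0]);Z=np.array([0,0,1])
c=np.array([.6081,-.0118,.1694-.0573+.071])
def px(n,p): return np.round((P(fs[n],p)-off[n]+.5)*5-.5)
for n in fs:
    print(n,"tip",px(n,c-.063*Z),"flange",px(n,c-.031*Z),"top",px(n,c+.011*Z),"hole",px(n,(.611,-.0105,.105)))
    for th in(0,-.2):
        for s in(1,-1):
            e=X*s*np.cos(th)-Z*np.sin(th)*1
            print("  s",s,th,[px(n,c-.025*Z+x*e+y*Y).tolist() for x,y in((0,.026),(.03,.026),(.044,0),(.03,-.026),(0,-.026))])
E
```

```text
scene tip [211. 198.] flange [214. 160.] top [218. 108.] hole [206. 221.]
  s 1 0 [[157.0, 183.0], [117.0, 124.0], [155.0, 68.0], [230.0, 66.0], [270.0, 123.0]]
  s -1 0 [[157.0, 183.0], [198.0, 244.0], [275.0, 241.0], [312.0, 182.0], [270.0, 123.0]]
  s 1 -0.2 [[157.0, 183.0], [118.0, 118.0], [157.0, 59.0], [231.0, 59.0], [270.0, 123.0]]
  s -1 -0.2 [[157.0, 183.0], [198.0, 235.0], [275.0, 229.0], [313.0, 173.0], [270.0, 123.0]]
side tip [200. 207.] flange [199. 138.] top [198.  43.] hole [205. 236.]
  s 1 0 [[257.0, 112.0], [290.0, 143.0], [246.0, 173.0], [171.0, 171.0], [140.0, 138.0]]
  s -1 0 [[257.0, 112.0], [226.0, 81.0], [155.0, 80.0], [110.0, 106.0], [140.0, 138.0]]
  s 1 -0.2 [[257.0, 112.0], [290.0, 129.0], [245.0, 152.0], [170.0, 157.0], [140.0, 138.0]]
  s -1 -0.2 [[257.0, 112.0], [226.0, 69.0], [155.0, 61.0], [110.0, 94.0], [140.0, 138.0]]
```

>>> arm_command(
  moves=[
    {"dp": [0.015, -0.01, 0.0], "yaw": 0, "claw": 0},
    {"dp": [0.027, -0.016, 0.05], "yaw": 0, "claw": 0},
    {"dp": [0.027, -0.016, 0.1], "yaw": 0, "claw": 0},
    {"dp": [0.027, -0.016, 0.12], "yaw": 0, "claw": 0},
    {"dp": [0.027, -0.016, 0.14], "yaw": 0, "claw": 0},
    {"dp": [0.027, -0.016, 0.14], "yaw": 0, "claw": 0},
  ],
)

```text
time_s: 8.4
ee_pos: [0.6122, -0.0098, 0.157]
ee_rot: [[0.994, -0.109, -0.001], [-0.109, -0.994, 0.0], [-0.001, 0.0, -1.0]]
force: [0.4, -0.9, -0.7]
finger_gap: 0.155
```

>>> arm_command(
  moves=[
    {"dp": [0, 0, 0.01], "yaw": 0, "claw": 0},
    {"dp": [0, 0, 0.02], "yaw": 0, "claw": 0},
    {"dp": [0, 0, 0.03], "yaw": 0, "claw": 0},
    {"dp": [0, 0, 0.04], "yaw": 0, "claw": 0},
    {"dp": [0, 0, 0.04], "yaw": 0, "claw": 0},
  ],
)

```text
time_s: 8.9
ee_pos: [0.6123, -0.0098, 0.1532]
ee_rot: [[0.994, -0.109, -0.0], [-0.109, -0.994, 0.0], [-0.0, 0.0, -1.0]]
force: [1.1, -0.3, -1.1]
finger_gap: 0.15
```

>>> arm_command(
  moves=[
    {"dp": [-0.01, 0, 0], "yaw": 0, "claw": 0},
    {"dp": [-0.01, 0, 0.01], "yaw": 0, "claw": 0},
    {"dp": [-0.01, 0, 0.02], "yaw": 0, "claw": 0},
    {"dp": [-0.01, 0, 0.03], "yaw": 0, "claw": 0},
    {"dp": [-0.01, 0, 0.03], "yaw": 0, "claw": 0},
  ],
)

```text
time_s: 9.4
ee_pos: [0.6113, -0.0097, 0.1501]
ee_rot: [[0.994, -0.109, -0.0], [-0.109, -0.994, -0.0], [-0.0, 0.0, -1.0]]
force: [-0.1, -0.2, -1.4]
finger_gap: 0.151
```

Tip should now be ~4 mm into the hole with no contact force; continue in small steps.

>>> arm_command(
  moves=[
    {"dp": [0, 0, 0.01], "yaw": 0, "claw": 0},
    {"dp": [0, 0, 0.02], "yaw": 0, "claw": 0},
    {"dp": [0, 0, 0.03], "yaw": 0, "claw": 0},
    {"dp": [0, 0, 0.04], "yaw": 0, "claw": 0},
    {"dp": [0, 0, 0.04], "yaw": 0, "claw": 0},
  ],
)

```text
time_s: 9.9
ee_pos: [0.6112, -0.0097, 0.1461]
ee_rot: [[0.994, -0.109, -0.0], [-0.109, -0.994, 0.0], [-0.0, 0.0, -1.0]]
force: [-0.2, -0.6, -1.1]
finger_gap: 0.153
```

>>> arm_command(
  moves=[
    {"dp": [0, 0, 0.01], "yaw": 0, "claw": 0},
    {"dp": [0, 0, 0.02], "yaw": 0, "claw": 0},
    {"dp": [0, 0, 0.03], "yaw": 0, "claw": 0},
    {"dp": [0, 0, 0.04], "yaw": 0, "claw": 0},
    {"dp": [0, 0, 0.05], "yaw": 0, "claw": 0},
    {"dp": [0, 0, 0.06], "yaw": 0, "claw": 0},
    {"dp": [0, 0, 0.06], "yaw": 0, "claw": 0},
  ],
  squeeze=60,
)

```text
time_s: 10.6
ee_pos: [0.611, -0.0097, 0.1399]
ee_rot: [[0.994, -0.109, -0.001], [-0.109, -0.994, 0.0], [-0.001, 0.0, -1.0]]
force: [-3.9, 0.8, -3.0]
finger_gap: 0.149
```

>>> arm_command(
  moves=[
    {"dp": [-0.005, 0, 0.01], "yaw": 0, "claw": 0},
    {"dp": [-0.005, 0, 0.02], "yaw": 0, "claw": 0},
    {"dp": [-0.005, 0, 0.03], "yaw": 0, "claw": 0},
    {"dp": [-0.005, 0, 0.04], "yaw": 0, "claw": 0},
    {"dp": [-0.005, 0, 0.04], "yaw": 0, "claw": 0},
  ],
)

```text
time_s: 11.1
ee_pos: [0.6106, -0.0096, 0.136]
ee_rot: [[0.994, -0.109, -0.001], [-0.109, -0.994, 0.0], [-0.001, 0.0, -1.0]]
force: [-5.5, 1.1, -2.0]
finger_gap: 0.148
```

>>> arm_command(
  moves=[
    {"dp": [-0.005, 0, 0.01], "yaw": 0, "claw": 0},
    {"dp": [-0.005, 0, 0.02], "yaw": 0, "claw": 0},
    {"dp": [-0.005, 0, 0.03], "yaw": 0, "claw": 0},
    {"dp": [-0.005, 0, 0.04], "yaw": 0, "claw": 0},
    {"dp": [-0.005, 0, 0.05], "yaw": 0, "claw": 0},
    {"dp": [-0.005, 0, 0.05], "yaw": 0, "claw": 0},
  ],
)

```text
time_s: 11.7
ee_pos: [0.6104, -0.0096, 0.1311]
ee_rot: [[0.994, -0.109, 0.0], [-0.109, -0.994, -0.0], [0.0, 0.0, -1.0]]
force: [-3.5, 0.1, -1.2]
finger_gap: 0.151
```

>>> arm_command(
  moves=[
    {"dp": [0, 0, 0.01], "yaw": 0, "claw": 0},
    {"dp": [0, 0, 0.02], "yaw": 0, "claw": 0},
    {"dp": [0, 0, 0.03], "yaw": 0, "claw": 0},
    {"dp": [0, 0, 0.04], "yaw": 0, "claw": 0},
    {"dp": [0, 0, 0.05], "yaw": 0, "claw": 0},
    {"dp": [0, 0, 0.05], "yaw": 0, "claw": 0},
  ],
)

```text
time_s: 12.3
ee_pos: [0.6104, -0.0096, 0.1261]
ee_rot: [[0.994, -0.109, -0.0], [-0.109, -0.994, -0.0], [-0.0, 0.0, -1.0]]
force: [-3.0, 0.4, -1.1]
finger_gap: 0.145
```

```bash
python3 - <<'E'
from h import *
import pickle
fs={n:grab_frame(n) for n in("scene","side")};pickle.dump(fs,open("f3.pkl","wb"))
T=[]
for n in fs:
    u,v=P(fs[n],(.611,-.0105,.11)).astype(int);x,y=u-30,v-30;print(n,x,y)
    T.append(cv2.resize(cv2.convertScaleAbs(fs[n]["image"][y:y+60,x:x+60,::-1],alpha=1.8),None,fx=6.6,fy=6.6,interpolation=cv2.INTER_CUBIC))
cv2.imwrite("pics/j.png",np.hstack(T))
E
```

```text
scene 287 240
side 225 129
```

View pics/j.png

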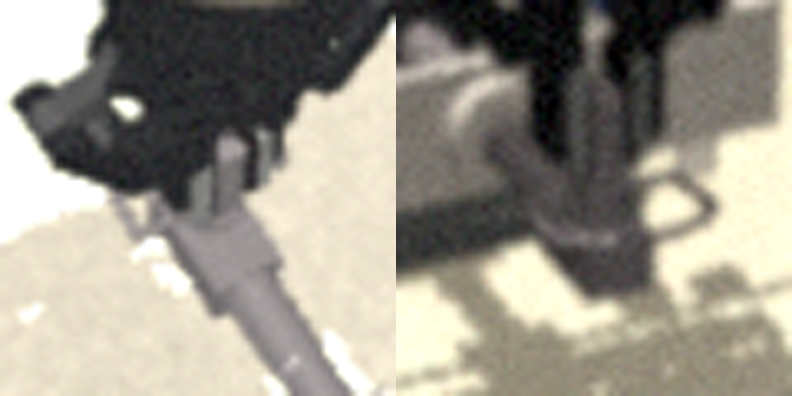

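>>> arm_command(
  moves=[
    {"dp": [0, 0, 0.005], "yaw": 0, "claw": 0},
    {"dp": [0, 0, 0.01], "yaw": 0, "claw": 0},
    {"dp": [0, 0, 0.015], "yaw": 0, "claw": 0},
    {"dp": [0, 0, 0.02], "yaw": 0, "claw": 0},
    {"dp": [0, 0, 0.02], "yaw": 0, "claw": 0},
  ],
)

```text
time_s: 12.9
ee_pos: [0.6105, -0.0096, 0.1242]
ee_rot: [[0.994, -0.109, 0.0], [-0.109, -0.994, 0.0], [0.0, -0.0, -1.0]]
force: [-2.0, -0.2, -2.3]
finger_gap: 0.149
```

>>> arm_command(
  moves=[
    {"dp": [0, 0, 0.005], "yaw": 0, "claw": 0},
    {"dp": [0, 0, 0.01], "yaw": 0, "claw": 0},
    {"dp": [0, 0, 0.015], "yaw": 0, "claw": 0},
    {"dp": [0, 0, 0.02], "yaw": 0, "claw": 0},
    {"dp": [0, 0, 0.02], "yaw": 0, "claw": 0},
  ],
)

```text
time_s: 13.4
ee_pos: [0.6107, -0.0096, 0.1225]
ee_rot: [[0.994, -0.109, 0.001], [-0.109, -0.994, -0.0], [0.001, -0.0, -1.0]]
force: [-0.3, 0.0, 0.4]
finger_gap: 0.148
```

>>> arm_command(
  moves=[
    {"dp": [0, 0, 0.005], "yaw": 0, "claw": 0},
    {"dp": [0, 0, 0.01], "yaw": 0, "claw": 0},
    {"dp": [0, 0, 0.01], "yaw": 0, "claw": 0},
  ],
)

```text
time_s: 13.7
ee_pos: [0.6108, -0.0096, 0.1223]
ee_rot: [[0.994, -0.109, 0.001], [-0.109, -0.994, -0.0], [0.001, -0.0, -1.0]]
force: [-4.2, 1.2, 15.3]
finger_gap: 0.15
```

>>> arm_command(
  moves=[
    {"dp": [0, 0, 0.003], "yaw": 0, "claw": 0},
    {"dp": [0, 0, 0.006], "yaw": 0, "claw": 0},
    {"dp": [0, 0, 0.006], "yaw": 0, "claw": 0},
  ],
)

```text
time_s: 14.0
ee_pos: [0.6108, -0.0096, 0.1222]
ee_rot: [[0.994, -0.109, 0.001], [-0.109, -0.994, -0.0], [0.001, -0.0, -1.0]]
force: [-7.7, 0.5, 24.4]
finger_gap: 0.147
```

>>> arm_command(
  moves=[
    {"dp": [0, 0, -0.012], "yaw": 0, "claw": 0},
    {"dp": [0, 0, -0.012], "yaw": 0, "claw": 0.25},
    {"dp": [0, 0, -0.012], "yaw": 0, "claw": 0.5},
    {"dp": [0, 0, -0.012], "yaw": 0, "claw": 0.5},
    {"dp": [0, 0, -0.012], "yaw": 0, "claw": 0.5},
    {"dp": [0, 0, -0.012], "yaw": 0, "claw": 0.5},
  ],
)

```text
time_s: 14.6
ee_pos: [0.6103, -0.0096, 0.1217]
ee_rot: [[0.994, -0.109, -0.0], [-0.109, -0.994, 0.0], [-0.0, 0.0, -1.0]]
force: [0.1, 0.0, 0.0]
finger_gap: 0.501
```

>>> arm_command(
  moves=[
    {"dp": [0, 0, -0.1], "yaw": 0, "claw": 0.5},
    {"dp": [0, 0, -0.2], "yaw": 0, "claw": 0.5},
    {"dp": [0, 0.13, -0.2], "yaw": 0, "claw": 0.5},
    {"dp": [0, 0.26, -0.2], "yaw": 0, "claw": 0.5},
    {"dp": [0, 0.26, -0.2], "yaw": 0, "claw": 0.5},
  ],
)

```text
time_s: 15.1
ee_pos: [0.6073, -0.0374, 0.142]
ee_rot: [[0.994, -0.11, -0.0], [-0.11, -0.994, -0.0], [0.0, 0.0, -1.0]]
force: [-0.1, 0.1, -0.3]
finger_gap: 0.497
```

```bash
python3 - <<'E'
from h import *
import pickle
chain([])
fs={n:grab_frame(n) for n in("scene","side")};pickle.dump(fs,open("f4.pkl","wb"))
T=[]
for n in fs:
    u,v=P(fs[n],(.611,-.0105,.11)).astype(int);x,y=u-30,v-30;print(n,x,y,[((P(fs[n],(.6109,-.0100,z))-(x,y)+.5)*6.6).round() for z in(.105,.147)])
    T.append(cv2.resize(cv2.convertScaleAbs(fs[n]["image"][y:y+60,x:x+60,::-1],alpha=1.8),None,fx=6.6,fy=6.6,interpolation=cv2.INTER_CUBIC))
cv2.imwrite("pics/k.png",np.hstack(T))
E
```

```text
now [ 0.6073 -0.0374  0.142 ] -6.32 q6 -0.0 F [-0.1  0.1 -0.3] t 15.1
scene 287 240 [array([207., 214.]), array([212., 150.])]
side 225 129 [array([205., 219.]), array([203., 101.])]
```

View pics/k.png

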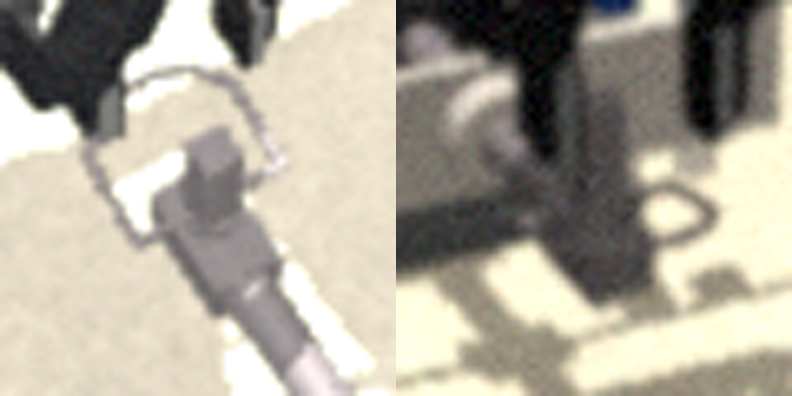

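>>> arm_command(
  moves=[
    {"dp": [0, 0, -0.15], "yaw": 0, "claw": 0.5},
    {"dp": [0, 0, -0.3], "yaw": 0, "claw": 0},
    {"dp": [0, 0, -0.3], "yaw": 0, "claw": 0},
    {"dp": [0, 0, -0.3], "yaw": 0, "claw": 0},
    {"dp": [0, 0, -0.3], "yaw": 0, "claw": 0},
    {"dp": [0, -0.14, -0.3], "yaw": 0, "claw": 0},
    {"dp": [0.0, -0.28, -0.3], "yaw": 0, "claw": 0},
    {"dp": [0.0, -0.28, -0.3], "yaw": 0, "claw": 0},
  ],
)

```text
time_s: 16.0
ee_pos: [0.6106, -0.0054, 0.1715]
ee_rot: [[0.994, -0.107, -0.001], [-0.107, -0.994, 0.0], [-0.001, -0.0, -1.0]]
force: [-1.0, 0.6, 0.4]
finger_gap: 0.003
```

>>> arm_command(
  moves=[
    {"dp": [0, 0, 0.05], "yaw": 0, "claw": 0},
    {"dp": [0, 0, 0.1], "yaw": 0, "claw": 0},
    {"dp": [0, 0, 0.13], "yaw": 0, "claw": 0},
    {"dp": [0, 0, 0.14], "yaw": 0, "claw": 0},
    {"dp": [0, 0, 0.15], "yaw": 0, "claw": 0},
    {"dp": [0, 0, 0.15], "yaw": 0, "claw": 0},
  ],
)

```text
time_s: 16.6
ee_pos: [0.6106, -0.0078, 0.1568]
ee_rot: [[0.994, -0.109, -0.0], [-0.109, -0.994, 0.0], [-0.0, -0.0, -1.0]]
force: [0.2, 0.2, 0.0]
finger_gap: -0.001
```

>>> arm_command(
  moves=[
    {"dp": [0, 0.02, 0.01], "yaw": 0, "claw": 0},
    {"dp": [0, 0.02, 0.02], "yaw": 0, "claw": 0},
    {"dp": [0, 0.02, 0.03], "yaw": 0, "claw": 0},
    {"dp": [0, 0.02, 0.04], "yaw": 0, "claw": 0},
    {"dp": [0, 0.02, 0.05], "yaw": 0, "claw": 0},
    {"dp": [0, 0.02, 0.05], "yaw": 0, "claw": 0},
  ],
)

```text
time_s: 17.2
ee_pos: [0.6103, -0.0096, 0.1517]
ee_rot: [[0.994, -0.109, -0.0], [-0.109, -0.994, 0.0], [-0.0, -0.0, -1.0]]
force: [-0.9, 0.7, -0.4]
finger_gap: 0.0
```

>>> arm_command(
  moves=[
    {"dp": [0, 0, 0.01], "yaw": 0, "claw": 0},
    {"dp": [0, 0, 0.02], "yaw": 0, "claw": 0},
    {"dp": [0, 0, 0.03], "yaw": 0, "claw": 0},
    {"dp": [0, 0, 0.03], "yaw": 0, "claw": 0},
  ],
)

```text
time_s: 17.6
ee_pos: [0.6103, -0.0096, 0.1487]
ee_rot: [[0.994, -0.109, -0.0], [-0.109, -0.994, 0.0], [-0.0, -0.0, -1.0]]
force: [-0.4, -0.1, 0.6]
finger_gap: -0.001
```

>>> arm_command(
  moves=[
    {"dp": [0, 0, 0.005], "yaw": 0, "claw": 0},
    {"dp": [0, 0, 0.01], "yaw": 0, "claw": 0},
    {"dp": [0, 0, 0.01], "yaw": 0, "claw": 0},
  ],
)

```text
time_s: 17.9
ee_pos: [0.6104, -0.0096, 0.1478]
ee_rot: [[0.994, -0.109, -0.0], [-0.109, -0.994, -0.0], [-0.0, 0.0, -1.0]]
force: [0.2, 0.3, 0.1]
finger_gap: -0.002
```

>>> arm_command(
  moves=[
    {"dp": [0, 0, -0.15], "yaw": 0, "claw": 0},
    {"dp": [0, 0.13, -0.2], "yaw": 0, "claw": 0},
    {"dp": [0, 0.27, -0.2], "yaw": 0, "claw": 0.3},
    {"dp": [0, 0.27, -0.2], "yaw": 0, "claw": 0.5},
    {"dp": [0, 0.27, -0.2], "yaw": 0, "claw": 0.5},
    {"dp": [0, 0.27, 0.0], "yaw": 0, "claw": 0.5},
    {"dp": [0, 0.27, 0.15], "yaw": 0, "claw": 0.5},
    {"dp": [0, 0.27, 0.25], "yaw": 0, "claw": 0.5},
    {"dp": [0, 0.27, 0.25], "yaw": 0, "claw": 0.5},
  ],
)

```text
time_s: 18.8
ee_pos: [0.6065, -0.0363, 0.1213]
ee_rot: [[0.994, -0.109, -0.003], [-0.109, -0.994, 0.0], [-0.003, -0.0, -1.0]]
force: [-0.7, 0.1, -0.3]
finger_gap: 0.5
```

>>> arm_command(
  moves=[
    {"dp": [0, 0, 0.03], "yaw": 0, "claw": 0.5},
    {"dp": [0, 0, 0.06], "yaw": 0, "claw": 0.5},
    {"dp": [0, 0, 0.09], "yaw": 0, "claw": 0.5},
    {"dp": [0, 0, 0.12], "yaw": 0, "claw": 0.5},
    {"dp": [0, 0, 0.12], "yaw": 0, "claw": 0.5},
  ],
)

```text
time_s: 19.3
ee_pos: [0.6076, -0.0365, 0.1108]
ee_rot: [[0.994, -0.109, 0.0], [-0.109, -0.994, -0.0], [0.0, 0.0, -1.0]]
force: [0.8, 0.7, 0.9]
finger_gap: 0.501
```

>>> arm_command(
  moves=[
    {"dp": [0, 0, 0.04], "yaw": 0, "claw": 0.5},
    {"dp": [0, 0, 0.08], "yaw": 0, "claw": 0.5},
    {"dp": [0, 0, 0.12], "yaw": 0, "claw": 0.5},
    {"dp": [0, 0, 0.12], "yaw": 0, "claw": 0.5},
  ],
)

```text
time_s: 19.7
ee_pos: [0.6072, -0.0364, 0.0982]
ee_rot: [[0.994, -0.109, -0.001], [-0.109, -0.994, 0.0], [-0.001, 0.0, -1.0]]
force: [0.3, 0.1, 1.4]
finger_gap: 0.5
```

>>> arm_command(
  moves=[
    {"dp": [0, 0, 0.04], "yaw": 0, "claw": 0.5},
    {"dp": [0, 0, 0.08], "yaw": 0, "claw": 0.5},
    {"dp": [0, 0, 0.11], "yaw": 0, "claw": 0.5},
    {"dp": [0, 0, 0.11], "yaw": 0, "claw": 0.5},
  ],
)

```text
time_s: 20.1
ee_pos: [0.6072, -0.0365, 0.0874]
ee_rot: [[0.994, -0.109, -0.001], [-0.109, -0.994, -0.0], [-0.001, 0.0, -1.0]]
force: [0.3, -0.8, 0.8]
finger_gap: 0.5
```

```bash
python3 - <<'E'
from h import *
import pickle
chain([])
fs={n:grab_frame(n) for n in("scene","side")}
T=[]
for n in fs:
    u,v=P(fs[n],(.611,-.0105,.11)).astype(int);x,y=u-30,v-30
    T.append(cv2.resize(cv2.convertScaleAbs(fs[n]["image"][y:y+60,x:x+60,::-1],alpha=1.8),None,fx=6.6,fy=6.6,interpolation=cv2.INTER_CUBIC))
cv2.imwrite("pics/l.png",np.hstack(T))
E
```

```text
now [ 0.6072 -0.0365  0.0874] -6.24 q6 -0.0 F [ 0.3 -0.8  0.8] t 20.1
```

View pics/l.png

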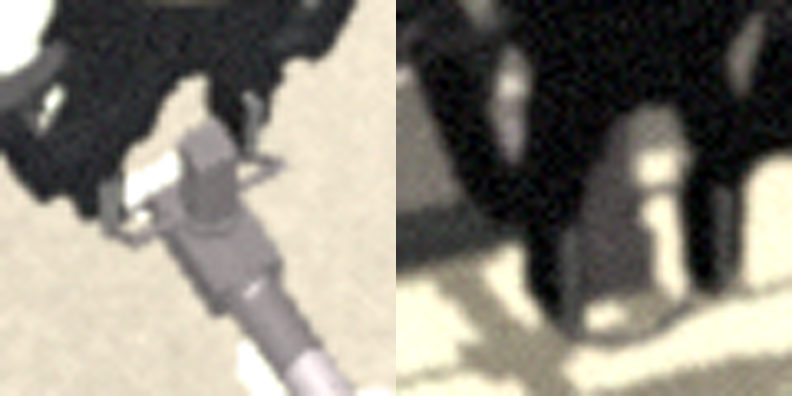

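>>> arm_command(
  moves=[
    {"dp": [0, -0.025, 0], "yaw": 0, "claw": 0.5},
    {"dp": [0, -0.05, 0], "yaw": 0, "claw": 0.5},
    {"dp": [0, -0.075, 0], "yaw": 0, "claw": 0.5},
    {"dp": [0, -0.1, 0], "yaw": 0, "claw": 0.5},
    {"dp": [0, -0.1, 0], "yaw": 0, "claw": 0.5},
  ],
)

```text
time_s: 20.7
ee_pos: [0.6085, -0.0261, 0.0879]
ee_rot: [[0.994, -0.108, -0.0], [-0.108, -0.994, 0.0], [-0.0, -0.0, -1.0]]
force: [-0.7, -2.2, -0.6]
finger_gap: 0.503
```

>>> arm_command(
  moves=[
    {"dp": [0, -0.01, 0], "yaw": 0, "claw": 0.5},
    {"dp": [0, -0.02, 0], "yaw": 0, "claw": 0.5},
    {"dp": [0, -0.03, 0], "yaw": 0, "claw": 0.5},
    {"dp": [0, -0.03, 0], "yaw": 0, "claw": 0.5},
  ],
)

```text
time_s: 21.1
ee_pos: [0.6088, -0.0234, 0.0879]
ee_rot: [[0.994, -0.109, -0.0], [-0.109, -0.994, 0.0], [-0.0, -0.0, -1.0]]
force: [-0.2, -2.8, -1.2]
finger_gap: 0.5
```

>>> arm_command(
  moves=[
    {"dp": [0, -0.007, 0], "yaw": 0, "claw": 0.5},
    {"dp": [0, -0.014, 0], "yaw": 0, "claw": 0.5},
    {"dp": [0, -0.014, 0], "yaw": 0, "claw": 0.5},
  ],
)

```text
time_s: 21.4
ee_pos: [0.609, -0.022, 0.0879]
ee_rot: [[0.994, -0.109, -0.0], [-0.109, -0.994, 0.0], [-0.0, -0.0, -1.0]]
force: [-0.6, -3.2, -2.4]
finger_gap: 0.499
```

>>> arm_command(
  moves=[
    {"dp": [0, -0.007, 0], "yaw": 0, "claw": 0.5},
    {"dp": [0, -0.014, 0], "yaw": 0, "claw": 0.5},
    {"dp": [0, -0.014, 0], "yaw": 0, "claw": 0.5},
  ],
)

```text
time_s: 21.7
ee_pos: [0.6091, -0.0208, 0.0878]
ee_rot: [[0.994, -0.109, -0.0], [-0.109, -0.994, -0.0], [-0.0, 0.0, -1.0]]
force: [-0.5, -5.8, -1.6]
finger_gap: 0.498
```

Force has started rising (the 1.6 rad stop is being reached). Back off outward and up, then check.

>>> arm_command(
  moves=[
    {"dp": [0, 0.1, 0], "yaw": 0, "claw": 0.5},
    {"dp": [0, 0.25, 0], "yaw": 0, "claw": 0.5},
    {"dp": [0, 0.4, 0], "yaw": 0, "claw": 0.5},
    {"dp": [0, 0.4, -0.3], "yaw": 0, "claw": 0.5},
    {"dp": [0, 0.4, -0.6], "yaw": 0, "claw": 0.5},
    {"dp": [0, 0.6, -0.9], "yaw": 0, "claw": 0.5},
    {"dp": [0, 0.9, -1.0], "yaw": 0, "claw": 0.5},
    {"dp": [0, 0.9, -1.0], "yaw": 0, "claw": 0.5},
  ],
)

```text
time_s: 22.5
ee_pos: [0.6001, -0.1143, 0.1901]
ee_rot: [[0.994, -0.111, 0.004], [-0.111, -0.994, -0.002], [0.004, 0.001, -1.0]]
force: [0.3, 0.7, 0.8]
finger_gap: 0.497
```

```bash
python3 - <<'E'
from h import *
chain([])
fs={n:grab_frame(n) for n in("scene","side")}
a=np.radians(-96.3);X=np.array([np.cos(a),np.sin(a),0]);Y=np.array([-X[1],X[0],0]);Z=np.array([0,0,1])
T=[]
for i,n in enumerate(fs):
    u,v=P(fs[n],(.611,-.0105,.11)).astype(int);x,y=u-30,v-30
    px=lambda p:((P(fs[n],p)-(x,y)+.5)*6.6+[396*i,0]).round().tolist()
    h=np.array([.6107,-.01,.111])
    print(n,"top",px(h+.036*Z))
    for th in(1.57,1.3): e=X*np.cos(th)-Z*np.sin(th);print(th,[px(h+.03*e+.026*Y),px(h+.044*e),px(h+.03*e-.026*Y)])
    T.append(cv2.resize(cv2.convertScaleAbs(fs[n]["image"][y:y+60,x:x+60,::-1],alpha=1.8),None,fx=6.6,fy=6.6,interpolation=cv2.INTER_CUBIC))
cv2.imwrite("pics/m.png",np.hstack(T))
E
```

```text
now [ 0.6001 -0.1143  0.1901] -6.38 q6 -7.2 F [0.3 0.7 0.8] t 22.5
scene top [213.0, 150.0]
1.57 [[134.0, 286.0], [204.0, 267.0], [275.0, 210.0]]
1.3 [[121.0, 265.0], [184.0, 236.0], [262.0, 189.0]]
side top [598.0, 101.0]
1.57 [[675.0, 267.0], [602.0, 322.0], [527.0, 304.0]]
1.3 [[686.0, 275.0], [617.0, 336.0], [537.0, 313.0]]
```

View pics/m.png

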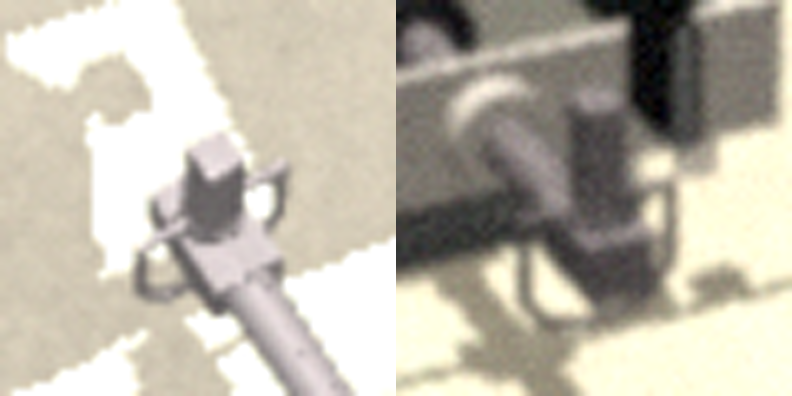

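```bash
python3 -c "
from bench import *
print(finish_job())"
```

```text
the job is handed in; nothing more can be done
None
```

The linchpin is in the shaft's hole with its flange on the tongue, and its ring is swung down around the shaft. I handed the job in at about 22.6 s; no verdict comes back.

**Insertion:** The pin went in with almost no resistance until it stopped firmly at the height calculated for fully home. The highest reading there was about 24 N, against the 50 N limit. I then lowered the shut fingers over the pin. They met nothing down to 147.8 mm, where the grip's top should be at 147 mm, so the pin is home to within about 1 mm.

**Ring:** I pushed the legs down and inward with the opened fingers until the force rose from about 3 N to 6 N, which I took as the 1.6 rad stop.

**Last pictures:** The pin is upright with its flange on the tongue. The ring's lower corner is within about 1 pixel of where a ring hanging straight down should appear. The gripper is clear of everything.

**Checks that disagreed:**
- I never saw a distinct 5 to 14 N push past the ball. The only sign was a sideways force of up to 5.5 N that faded just before home.
- One mid-job picture suggested the pin stood about 6 mm too high. The finger check and the last pictures contradict that.
- I did not measure the bench items again at the end. No unexpected contact force showed in the readings.

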